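# Set the levelling foot of an optical stand onto its shoe

### The job

Put the aluminium shoe under the adjustable foot of the optical stand, flat on the bench, with the foot's whole face above the shoe's brass disc and not yet touching it. Then turn the knurled nut clockwise to screw the foot down until it just bears on the disc: you will feel the nut start to push up against your grip, and about half a kilo of load is right; never drive it hard down. Let go, and leave the other things on the bench alone.

Things in the scene. Friction and masses are not known exactly. Their poses are not given: they have to be found in the camera images.
- stand: Grey optical stand, fixed. Base plate 12 mm thick, underside 45, top 57 mm above the bench. Origin: on the adjustable foot's vertical axis, at bench level, near a plate corner: the plate reaches 28 mm from it to -x and -y, 110 mm to +x, 262 mm to +y. Column with black tube: 160 mm or more along +y, up to 270 mm high. A fixed black foot (26 mm diameter) stands 85 mm along +x: do not hit it.
- foot_axis (a point): Fixed point on the adjustable foot's axis, 8 mm above the bench (the height of the shoe's top); axes as the stand's. The foot is a white disc, 26 mm in diameter, on a screw under the plate; its face starts 4 to 11 mm (not known) above this point. It turns with the nut and goes down 3 mm per radian. Once it bears it gives like a spring: about 12 N more per radian with the nut let go.
- nut_grip (a point): Grip centre of the knurled steel nut above the foot, 88 mm above the bench; axes as the stand's. Nut: round, 36 mm diameter, 68 to 98 mm above the bench; a thin rod stands out at most 15 mm more. Clockwise from above lowers the foot. Turns with 0.06 N m, stays where left. It sits in a rubber-sprung bush (8 N per mm up or down): when the foot bears, the nut pushes up on the hand that holds it.
- shoe: Loose aluminium shoe, about 140 g: flat bar 130 x 46 x 8 mm, at one end a flush brass disc (40 mm diameter), at the other an upright red tab. Origin: under the disc's centre, on the underside. Its x points along the bar from tab to disc; the bar reaches 25 mm to +x, 105 mm to -x. It fits under the foot with its x along the stand's x, the tab outside the plate on the stand's -x side.
- shoe_tab (a point): Grip centre of the shoe's red tab, 34 mm above the shoe's underside and 90 mm along its -x from the disc's centre. The tab is 24 mm along the shoe's x, 12 mm thick along its y, top 50 mm above the underside. Axes as the shoe's. Half the weight lies in the tab; the balance point is 25 mm from it towards the disc.
- eyepiece: Bystander: dark steel eyepiece, 44 mm diameter, 46 mm tall; origin at its underside.
- lens_ring: Bystander: brass lens ring, 76 mm diameter, 12 mm tall; origin at its underside.
- oil_can: Bystander: small white plastic bottle, 44 mm diameter, 90 mm tall; origin at its underside.
- screwdriver: Bystander: screwdriver lying on the bench; origin at its underside.
- tube: Bystander: black open tube housing, 90 mm diameter, 130 mm tall; origin at its underside.
- paper_roll: Bystander: white paper roll, 110 mm diameter, 150 mm tall; origin at its underside.
Mind the look-alikes: they are no part of the job. Leave any blue or green look-alike of the shoe alone.

How it is judged:
By the outcome, as a careful person would: the job done as asked, in the order asked, and still so for the second after the job is handed in, with the robot touching nothing.
It also fails if it takes over 72 s, if anything falls off the work surface, if the arm or the gripper's body presses on something with over 40 N, if the wrist force passes 120 N, or if a joint passes its speed limit or range.

### The arm

A 6-joint arm with a two-finger parallel gripper is mounted at the origin on the work surface. World frame = base frame: x ahead of the robot, y to its left, z up, the work surface at z = 0. Lengths are in m, angles in degrees, forces in N, time in s.
With the tool pointing down it reaches from about 0.4 to 0.825 m from the base axis. Payload 7 kg.
Tool frame: the origin (TCP) lies midway between the tips of the shut fingers; the grasp point (between the pads) lies 19 mm behind it; z points along the fingers, y is the line along which they close (so a half turn about z gives the same grasp; the last joint's range is limited). The gripper opens to 88 mm and grips with 3 to 60 N. Pads are 19 mm wide; open, the fingers measure 130 mm over their backs; the gripper's body (78 mm by 193 mm) begins 47 mm behind the grasp point.
Start: joints at [-59.696, 20.546, 0.682, 0, -70.136, -16.507], TCP at [0.161, -0.656, 0.227] pointing down, gripper open.
Joint ranges: [-176.03, 176.03], [-82.01, 121.73], [-58.28, 71.71], [-173.87, 95.51], [-174.79, -0.11], [-173.66, 173.66]. Speed limits (degrees/s): [136.94, 136.94, 172.46, 180, 180, 180].

### API

Orientations are given as [roll, pitch, yaw] about the fixed x, y, z axes, in that order (R = Rz(yaw) Ry(pitch) Rx(roll)).
In Python, from plant import r, eyes, workorder gives the robot as it stands.
- The arm moves only by the tool step_arm, never from a script. Its argument "plan" is a list of rows, each a list of 5 numbers: the shift along the tool's x, y, z each as a share of 25 cm, from -1 to 1, then the turn about the tool's z as a share of 60 degrees, from -1 to 1, then the finger opening in mm, from 0 to 87.6. In form: [[x, y, z, turn, jaw], ...]. A call has 1 to 12 rows; each row is the pose to reach, as a shift and turn from the pose commanded when the call began, along the tool's axes at that moment; what a row does not reach only later rows make up. A row lasts 1/12 s, in which the tool goes at most 41.7 mm and 7.16 degrees, less where a joint would pass 70% of its speed; a pose out of reach is approached as far as the arm can. A call with a number of a shift or a turn outside -1 to 1 is refused whole. A call with a gripper value outside its range is refused whole. The fingers move at their own pace and stop on an object; "newtons" is the grip in N (left out, the last holds). Time passes only in rows, so rows that repeat a pose let the fingers close. It gives the time, the measured TCP pose, the force, the opening and the grip force at its end, in the units of the state.
- r.get_state(): the state, without advancing time (a new reading comes with each control period).
- eyes.capture(name): name is "scene" or "side" or "wrist"; returns the picture (400x640x3 uint8, red, green, blue); there is no depth.
- eyes.camera_model(name): a dict with "fov_y" (degrees; the focal length in pixels is half the picture's height over the tangent of half this angle, whatever the lens; pixels are square), "cx", "cy" (the principal point, pixels), "world_to_cam" (4x4, takes a point from world to camera coordinates); the wrist camera has in their place "hand_eye" (4x4, takes a point from camera to tool coordinates, whose origin is the TCP and whose axes are the flange's). Camera axes: x right, y up, looking along -z (the intrinsics and any distortion apply to the point x, -y, -z); pixel columns grow to the right and rows downward; lengths in m; the calibration is good to about 2 mm. A picture is of the moment at which its call begins: read the wrist's pose just before it. camera_model takes no time and is no camera call.
- workorder.close_job(): hands the job in; it is judged then, once.
The state is a dict: "time_s": time; "joints": joint angles; "qd": joint speeds; "joint_torque": joint torques, N m; "tcp_pos": TCP position; "eef_rot": TCP orientation; "contact_force": force on the tool from outside, world axes, zero at the start; "moment": the same for the moment, N m; "gripper_width": finger opening in m; "gripper_force": force on a finger pad.
Only numpy, scipy, OpenCV 4.12 (cv2) and the standard library are available. Lean on these libraries where they do the work, as an engineer would, in place of code of your own. Each camera call takes 0.05 s, during which the arm holds its last target. There are 200 camera calls.

## Working session

There is one attempt and no reset: what is moved stays moved. The work goes in short steps, Python scripts to look and compute and a tool call to move; the robot and the scene stay as the last step left them, time stands still between calls to the robot, and variables do not carry over. Pictures are saved under pics/ and viewed, at most 10 in all, crops included, and the job is handed in when it is done.

Besides the shell and the picture viewer there is one more tool, called after "Emit:" as name(argument=value, ...) on one line, values as JSON. step_arm: Moves the arm, as the interface text tells. Its arguments: {"type":"object","properties":{"plan":{"type":"array"},"newtons":{"type":"number"}},"required":["plan"]}

```bash
ls; mkdir -p pics; python3 - <<'E'
from plant import r, eyes, workorder
import cv2,numpy as np
s=r.get_state(); print(s)
for n in ("scene","side","wrist"):
    im=eyes.capture(n); cv2.imwrite(f"pics/{n}0.png",im[:,:,::-1]); m=eyes.camera_model(n); print(n,m)
E
```

```text
pics
{'time_s': 0.0, 'joints': array([-5.96959022e+01,  2.05930427e+01,  6.33671766e-01, -2.14958142e-02,
       -7.01360458e+01, -1.65065653e+01]), 'qd': array([ 0.02422867, -0.06647032, -0.06169254, -0.0280912 ,  0.02584196,
       -0.02282617]), 'joint_torque': array([ 4.61365380e-04, -5.82717669e+01,  2.93075502e+01,  6.99775457e+00,
        7.14180715e-03, -1.42519734e-04]), 'tcp_pos': array([ 0.16084041, -0.65504685,  0.22559945]), 'eef_rot': array([ 1.79902774e+02, -7.73868721e-03, -1.66209782e+02]), 'contact_force': array([-0.9705673 , -0.10424482, -1.03988829]), 'moment': array([ 0.00601542, -0.01048134, -0.01837532]), 'gripper_force': 0.0, 'gripper_width': 0.0876429211536375}
scene {'fov_y': 55.97210176733624, 'cx': 323.47282442817675, 'cy': 199.28066467481398, 'world_to_cam': array([[ 0.60975908,  0.79257978, -0.00333901, -0.27416237],
       [-0.53691309,  0.41615744,  0.73385102,  0.25137318],
       [ 0.58302503, -0.44567957,  0.67930224, -1.69673272],
       [ 0.        ,  0.        ,  0.        ,  1.        ]])}
side {'fov_y': 56.57095152369183, 'cx': 323.2824134640912, 'cy': 196.2041245138786, 'world_to_cam': array([[-0.90261579, -0.43010256, -0.01721978,  0.48189991],
       [ 0.2446982 , -0.54561495,  0.80151551, -0.22587864],
       [-0.35412925,  0.71924691,  0.59772599, -1.23480215],
       [ 0.        ,  0.        ,  0.        ,  1.        ]])}
wrist {'fov_y': 65.78000215262851, 'cx': 320.8716398197588, 'cy': 202.16010876130738, 'hand_eye': array([[-1.84722108e-04,  9.53471522e-01,  3.01483039e-01,
         8.13915944e-02],
       [ 9.99999983e-01,  1.80573469e-04,  4.16290234e-05,
         1.55813165e-03],
       [-1.47477500e-05,  3.01483042e-01, -9.53471539e-01,
        -1.57521093e-01],
       [ 0.00000000e+00,  0.00000000e+00,  0.00000000e+00,
         1.00000000e+00]])}
```

View pics/scene0.png

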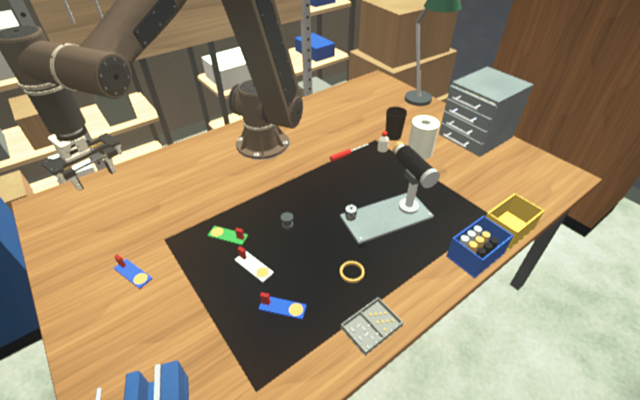

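View pics/side0.png

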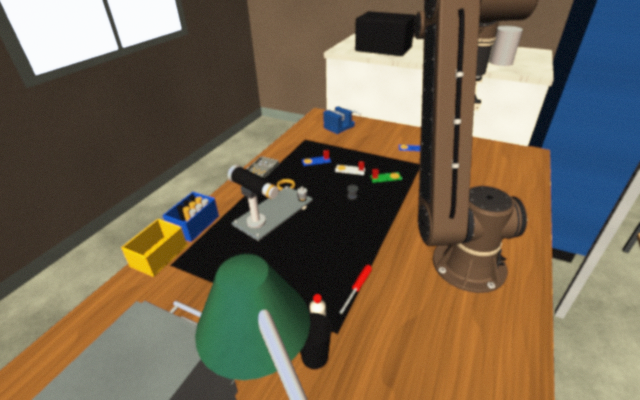

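View pics/wrist0.png

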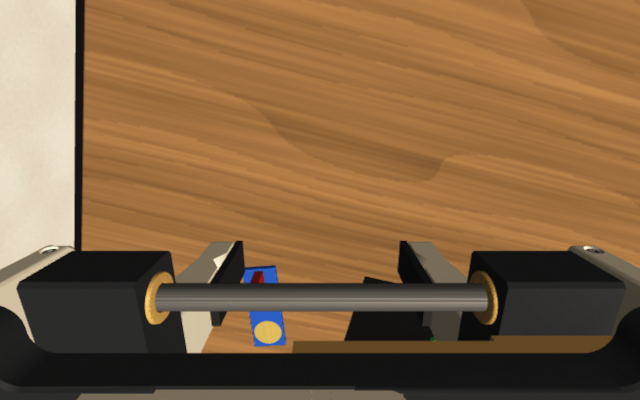

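```bash
cat > h.py <<'E'
import numpy as np, cv2
from scipy.spatial.transform import Rotation as R
from plant import r, eyes, workorder
def cast(name,px,z,state=None):
    """pixels -> world points on plane z"""
    m=eyes.camera_model(name); f=200/np.tan(np.radians(m["fov_y"]/2))
    px=np.atleast_2d(px).astype(float)
    d=np.c_[(px[:,0]-m["cx"])/f,-(px[:,1]-m["cy"])/f,-np.ones(len(px))]
    T=pose(m,state); d=d@T[:3,:3].T; o=T[:3,3]
    return o+d*((z-o[2])/d[:,2])[:,None]
def pose(m,s=None):
    if "hand_eye" in m:
        s=s or r.get_state(); T=np.eye(4); T[:3,:3]=R.from_euler("xyz",s["eef_rot"],degrees=True).as_matrix(); T[:3,3]=s["tcp_pos"]
        return T@m["hand_eye"]
    return np.linalg.inv(m["world_to_cam"])
def proj(name,P,state=None):
    m=eyes.camera_model(name); f=200/np.tan(np.radians(m["fov_y"]/2))
    W=np.linalg.inv(pose(m,state)); c=np.atleast_2d(P)@W[:3,:3].T+W[:3,3]
    return np.c_[m["cx"]-f*c[:,0]/c[:,2], m["cy"]+f*c[:,1]/c[:,2]]
E
python3 - <<'E'
from h import *
im=cv2.imread("pics/scene0.png"); sd=cv2.imread("pics/side0.png")
np.set_printoptions(precision=4,suppress=True)
print("tab,disc scene",cast("scene",[[241,258],[241,248]],[0.008,.05][0]),cast("scene",[[263,272]],.008))
print("side",cast("side",[[342,170]],.008),cast("side",[[361,166]],.034), cast("scene",[[242,253]],.034))
print("nut scene",cast("scene",[[351,207]],.098),"side",cast("side",[[302,191]],.098))
print("plate",cast("scene",[[340,218],[361,241],[433,213]],.057))
a=cv2.resize(im[170:300,220:450],None,fx=3.4,fy=3.4,interpolation=cv2.INTER_CUBIC)
cv2.imwrite("pics/crop1.png",a)
E
```

```text
tab,disc scene [[ 0.5259 -0.3931  0.008 ]
 [ 0.4889 -0.373   0.008 ]] [[ 0.6166 -0.3654  0.008 ]]
side [[ 0.6058 -0.3497  0.008 ]] [[ 0.5252 -0.3776  0.034 ]] [[ 0.5308 -0.3877  0.034 ]]
nut scene [[ 0.6314 -0.0239  0.098 ]] side [[ 0.6327 -0.0226  0.098 ]]
plate [[ 0.6181 -0.059   0.057 ]
 [ 0.7379 -0.0711  0.057 ]
 [ 0.7944  0.2076  0.057 ]]
```

View pics/crop1.png

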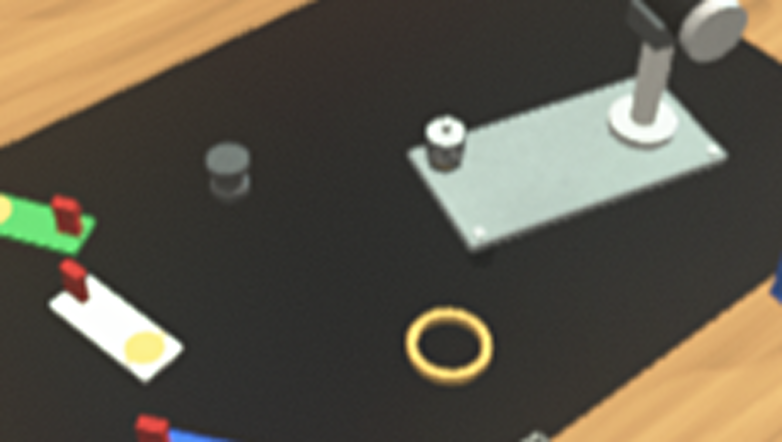

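Scene picture: the aluminium shoe is at (242,253) tab and (263,272) disc. The nut top is at (351,208), and the plate corners are near (341,216), (359,242) and (433,216). The eyepiece stands near (287,220), and the blue and green look-alikes are nearby. The wrist view is partly hidden by the fingers below row 240. I'll go above the shoe for one close look.

Emit:
step_arm(plan=[[-0.94,0.346,0,0,87],[-0.94,0.346,0,0,87],[-0.94,0.346,0,0,87],[-0.94,0.346,0,0,87],[-0.94,0.346,0,0,87],[-0.94,0.346,0,0,87],[-0.94,0.346,0,0,87]], newtons=40)

```text
time_s: 0.73
tcp_pos: [0.3736, -0.512, 0.2263]
eef_rot: [180.0, 0.1, -165.9]
contact_force: [-1.0, 0.0, -0.3]
gripper_width: 0.0873
gripper_force: 0.0
```

Emit:
step_arm(plan=[[-0.94,0.346,0,0,87],[-0.94,0.346,0,0,87],[-0.94,0.346,0,0,87],[-0.94,0.346,0,0,87],[-0.94,0.346,0,0,87],[-0.94,0.346,0,0,87],[-0.94,0.346,0,0,87],[-0.94,0.346,0,0,87]])

```text
time_s: 1.4
tcp_pos: [0.5778, -0.3735, 0.2254]
eef_rot: [179.9, -0.1, -166.0]
contact_force: [0.1, -0.6, -0.9]
gripper_width: 0.0871
gripper_force: 0.0
```

```bash
python3 - <<'E'
from h import *
np.set_printoptions(precision=4,suppress=True)
s=r.get_state(); im=eyes.capture("wrist")[:,:,::-1]; cv2.imwrite("pics/w1.png",im)
print(s["time_s"],s["tcp_pos"],s["eef_rot"],s["joints"])
hsv=cv2.cvtColor(np.ascontiguousarray(im),cv2.COLOR_BGR2HSV)
for n,lo,hi in (("white",(0,0,170),(180,60,255)),("red",(0,120,80),(8,255,255)),("yel",(18,60,150),(35,255,255))):
    m=cv2.inRange(hsv,lo,hi)
    for c in cv2.findContours(m,cv2.RETR_EXTERNAL,cv2.CHAIN_APPROX_NONE)[0]:
        if cv2.contourArea(c)>150: print(n,cv2.contourArea(c),cv2.minAreaRect(c),cv2.boxPoints(cv2.minAreaRect(c)).tolist())
E
```

```text
1.4 [ 0.5778 -0.3735  0.2254] [ 179.9449   -0.0689 -166.0139] [-16.7018  21.8551   2.4942  -0.0129 -70.7265 -59.3079]
white 2552.0 ((241.00003051757812, 394.5), (8.999998092651367, 327.99993896484375), 90.0) [[77.00006103515625, 390.0], [405.0, 390.0], [405.0, 399.0], [77.00006103515625, 399.0]]
white 7218.0 ((320.93572998046875, 322.4522399902344), (330.0199279785156, 61.90461730957031), 0.1757533699274063) [[155.83160400390625, 352.89825439453125], [156.021484375, 290.993896484375], [486.03985595703125, 292.0062255859375], [485.8499755859375, 353.91058349609375]]
white 833.0 ((609.638427734375, 260.0077209472656), (75.78521728515625, 15.256270408630371), 29.744882583618164) [[572.9537963867188, 247.83079528808594], [580.5230102539062, 234.5846405029297], [646.3230590820312, 272.18463134765625], [638.7538452148438, 285.4307861328125]]
white 1969.5 ((26.945524215698242, 284.87158203125), (61.110355377197266, 103.59960174560547), 22.01128387451172) [[-20.796493530273438, 321.4439392089844], [18.03151512145996, 225.39572143554688], [74.68754577636719, 248.29922485351562], [35.859535217
[... 1993 characters left out ...]
6), 85.42607879638672) [[479.92047119140625, 272.0063781738281], [493.91094970703125, 270.8871154785156], [498.10809326171875, 323.3513488769531], [484.11761474609375, 324.4706115722656]]
yel 731.5 ((158.8413543701172, 297.47955322265625), (26.106151580810547, 54.3558235168457), 7.352379322052002) [[142.4176025390625, 322.7635803222656], [149.37359619140625, 268.8547058105469], [175.26510620117188, 272.1955261230469], [168.30911254882812, 326.1044006347656]]
yel 606.0 ((319.0, 203.5), (27.0, 28.0), 90.0) [[305.0, 190.0], [333.0, 190.0], [333.0, 217.0], [305.0, 217.0]]
yel 41866.0 ((92.5, 125.0), (250.0, 185.0), 90.0) [[-7.654042974241087e-15, 0.0], [185.0, 0.0], [185.0, 250.0], [0.0, 250.0]]
```

View pics/w1.png

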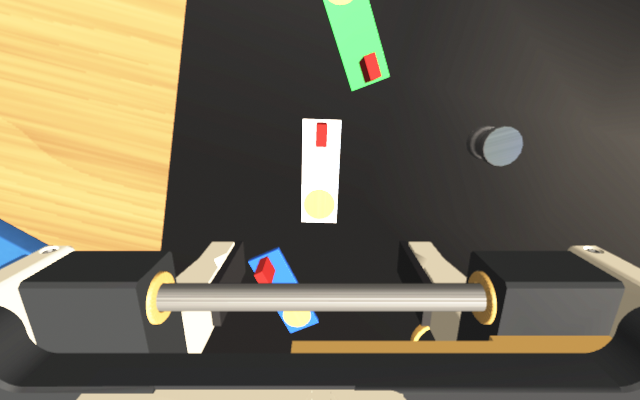

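The shoe lies between the fingers: white bar corners (302,118), (341,119), (338,223), (299,222), tab (321,134), disc (319,204). The eyepiece at (497,146), the green look-alike and the blue one lie around it.

```bash
python3 - <<'E'
from h import *
np.set_printoptions(precision=4,suppress=True)
s=r.get_state()
c=cast("wrist",[[298.7,221.8],[302,117.8],[341.3,119.1],[337.9,223.1]],.008,s)
a=(c[0]+c[3])/2;b=(c[1]+c[2])/2
u=(a-b)/np.linalg.norm(a-b); print("len",np.linalg.norm(a-b),"wid",np.linalg.norm(c[1]-c[2]))
yaw=np.degrees(np.arctan2(u[1],u[0])); d=cast("wrist",[[319,203.8]],.008,s)[0]
print("yaw",yaw,"disc",d, "disc by ends",a-.025*u,(a-.025*u+b+.105*u)/2)
tab=(a-.025*u+b+.105*u)/2-.09*u; print("tab",tab,cast("wrist",[[321.3,129]],.05,s),cast("wrist",[[321.3,134.3]],.045,s))
Rw=R.from_euler("xyz",s["eef_rot"],degrees=True).as_matrix()
g=np.array([tab[0],tab[1],.015]); print("tool shift/0.25",Rw.T@(g-s["tcp_pos"])/.25, "turn", s["eef_rot"][2]+180-yaw)
E
```

```text
len 0.13060395145185685 wid 0.046100995060388845
yaw 12.022292432593185 disc [ 0.6148 -0.3658  0.008 ] disc by ends [ 0.6153 -0.3658  0.008 ] [ 0.615  -0.3658  0.008 ]
tab [ 0.527  -0.3846  0.008 ] [[ 0.5209 -0.3861  0.05  ]] [[ 0.5266 -0.3847  0.045 ]]
tool shift/0.25 [0.2014 0.008  0.8431] turn 1.8755571411752552
```

Emit:
step_arm(plan=[[0.2,0.008,0.15,0.03,50],[0.2,0.008,0.3,0.03,50],[0.2,0.008,0.45,0.03,50],[0.2,0.008,0.6,0.03,50],[0.2,0.008,0.72,0.03,50],[0.2,0.008,0.8,0.03,50],[0.2,0.008,0.843,0.03,50],[0.2,0.008,0.843,0.03,50],[0.2,0.008,0.843,0.03,50]])

```text
time_s: 2.2
tcp_pos: [0.5269, -0.3863, 0.0164]
eef_rot: [-180.0, -0.0, -168.0]
contact_force: [0.1, 0.2, 0.7]
gripper_width: 0.0502
gripper_force: 0.0
```

Emit:
step_arm(plan=[[0,0,0,0,0],[0,0,0,0,0],[0,0,0,0,0],[0,0,0,0,0],[0,0,0,0,0],[0,0,0,0,0],[0,0,0,0,0],[0,0,0,0,0],[0,0,0,0,0],[0,0,0,0,0]], newtons=45)

```text
time_s: 3.03
tcp_pos: [0.5272, -0.3854, 0.0161]
eef_rot: [-180.0, 0.0, -168.0]
contact_force: [-0.9, 1.5, 4.5]
gripper_width: 0.0116
gripper_force: 45.0
```

Emit:
step_arm(plan=[[0,0,-0.06,0,0],[0,0,-0.16,0,0],[0,0,-0.3,0,0],[0,0,-0.45,0,0],[0,0,-0.6,0,0],[0,0,-0.74,0,0],[-0.08,0.1,-0.74,0,0],[-0.2,0.25,-0.74,0,0],[-0.32,0.4,-0.74,0,0]])

```text
time_s: 3.78
tcp_pos: [0.5788, -0.2817, 0.2011]
eef_rot: [180.0, 0.1, -168.2]
contact_force: [0.6, -0.3, -2.1]
gripper_width: 0.012
gripper_force: 45.0
```

Emit:
step_arm(plan=[[-0.1,0.12,0,0.1,0],[-0.2,0.25,0,0.2,0],[-0.3,0.38,0,0.3,0],[-0.4,0.5,0,0.36,0],[-0.48,0.61,0,0.36,0],[-0.55,0.7,0,0.36,0],[-0.61,0.77,0,0.36,0],[-0.64,0.816,0,0.36,0],[-0.64,0.816,0,0.36,0],[-0.64,0.816,0,0.36,0]])

```text
time_s: 4.62
tcp_pos: [0.6926, -0.0491, 0.1999]
eef_rot: [-180.0, -0.1, 170.5]
contact_force: [-0.8, -1.2, -1.4]
gripper_width: 0.0116
gripper_force: 45.0
```

```bash
python3 - <<'E'
from h import *
np.set_printoptions(precision=4,suppress=True)
s=r.get_state(); im=eyes.capture("wrist")[:,:,::-1]; cv2.imwrite("pics/w2.png",im)
print(s["time_s"],s["tcp_pos"],s["eef_rot"],s["joints"],s["contact_force"],s["moment"],s["gripper_width"])
E
```

```text
4.6167 [ 0.6926 -0.0491  0.1999] [-179.9784   -0.0841  170.4545] [  11.9778   23.2987    1.344    -0.0116  -68.1314 -111.519 ] [-0.7945 -1.2189 -1.3922] [-0.1071  0.0385 -0.0312] 0.01164317805818218
```

View pics/w2.png

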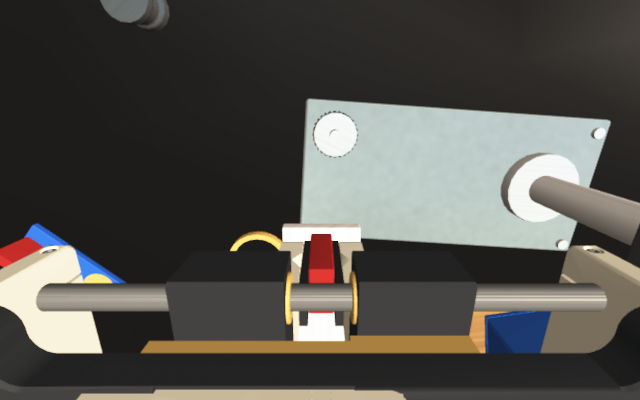

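The nut top is at (335,134). The plate's robot-side edge runs from (307,99) to (609,121), and its left edge goes down to about (302,224). The shoe hangs from the fingers at (320,270).

```bash
python3 - <<'E'
from h import *
np.set_printoptions(precision=4,suppress=True)
s=r.get_state(); im=cv2.imread("pics/w2.png"); g=cv2.cvtColor(im,cv2.COLOR_BGR2GRAY)
hc=cv2.HoughCircles(g[90:180,290:400],cv2.HOUGH_GRADIENT,1,50,param1=100,param2=15,minRadius=17,maxRadius=28); print(hc)
c=hc[0,0,:2]+[290,90] if hc is not None else np.array([335,134])
n=cast("wrist",[c],.098,s)[0]; print("nut",n, "scene px diff",proj("scene",[n]))
p=cast("wrist",[[307,99],[609,121],[302,224]],.057,s); print(p)
e=p[1]-p[0]; print("len",np.linalg.norm(e),"stand yaw",np.degrees(np.arctan2(e[1],e[0]))-90)
yaw=np.degrees(np.arctan2(e[1],e[0]))-90; u=np.array([np.cos(np.radians(yaw)),np.sin(np.radians(yaw))]);v=np.array([-u[1],u[0]])
ax=p[0][:2]+.028*u+.028*v; print("axis from corner",ax)
Rw=R.from_euler("xyz",s["eef_rot"],degrees=True).as_matrix()
for off in (.17,.09):
    t=n[:2]-off*u; print(off,t,"tool shift/.25",Rw.T@(np.r_[t,.2]-s["tcp_pos"])/.25)
print("turn deg",(s["eef_rot"][2]-(yaw+180)+180)%360-180, "shoe end/tilt", s["eef_rot"])
E
```

```text
[[[44.5 43.5 22.1]]]
nut [ 0.6361 -0.0273  0.098 ] scene px diff [[351.1619 208.206 ]]
[[ 0.6048 -0.0464  0.057 ]
 [ 0.6716  0.2305  0.057 ]
 [ 0.7256 -0.0738  0.057 ]]
len 0.28478838371968357 stand yaw -13.56888661799124
axis from corner [ 0.6386 -0.0257]
0.17 [0.4708 0.0126] tool shift/.25 [0.9156 0.0985 0.0019]
0.09 [ 0.5486 -0.0062] tool shift/.25 [0.5964 0.0763 0.0015]
turn deg 3.9682046494816348 shoe end/tilt [-179.98     -0.0674  170.3993]
```

Emit:
step_arm(plan=[[0.12,0.01,0,0.03,0],[0.28,0.03,0,0.066,0],[0.44,0.05,0,0.066,0],[0.6,0.07,0,0.066,0],[0.74,0.09,0,0.066,0],[0.85,0.098,0,0.066,0],[0.916,0.098,0,0.066,0],[0.916,0.098,0.12,0.066,0],[0.916,0.098,0.26,0.066,0],[0.916,0.098,0.4,0.066,0],[0.916,0.098,0.5,0.066,0],[0.916,0.098,0.5,0.066,0]])

```text
time_s: 5.67
tcp_pos: [0.4675, 0.0106, 0.0718]
eef_rot: [-179.8, -0.4, 166.3]
contact_force: [-1.2, -0.4, -1.6]
gripper_width: 0.0118
gripper_force: 45.0
```

Emit:
step_arm(plan=[[0,0,0.06,0,0],[0,0,0.12,0,0],[0,0,0.17,0,0],[0,0,0.2,0,0],[0,0,0.215,0,0],[0,0,0.225,0,0],[0,0,0.225,0,0],[0,0,0.225,0,0]])

```text
time_s: 6.33
tcp_pos: [0.4718, 0.0129, 0.0203]
eef_rot: [180.0, 0.1, 166.4]
contact_force: [0.6, -0.3, -1.9]
gripper_width: 0.0116
gripper_force: 45.0
```

```bash
python3 - <<'E'
from h import *
np.set_printoptions(precision=4,suppress=True)
s=r.get_state(); 
print(s["time_s"],s["tcp_pos"],s["eef_rot"],s["contact_force"],s["moment"],s["gripper_width"])
im=eyes.capture("side")[:,:,::-1]; sc=eyes.capture("scene")[:,:,::-1]
a=cv2.resize(sc[160:260,240:400],(800,500),interpolation=cv2.INTER_CUBIC); cv2.imwrite("pics/c3.png",a)
hsv=cv2.cvtColor(np.ascontiguousarray(sc),cv2.COLOR_BGR2HSV)
m=cv2.inRange(hsv,(18,60,150),(35,255,255)); m[:160]=0;m[260:]=0;m[:,:240]=0;m[:,400:]=0
for c in cv2.findContours(m,cv2.RETR_EXTERNAL,cv2.CHAIN_APPROX_NONE)[0]:
    if cv2.contourArea(c)>20:
        e=cv2.fitEllipse(c); print(e, cast("scene",[e[0]],.008))
E
```

```text
6.3333 [0.4718 0.0129 0.0203] [179.9657   0.0532 166.4344] [ 0.6169 -0.2519 -1.8529] [-0.0021  0.0394  0.0727] 0.011570338027992351
((340.1043701171875, 211.0516357421875), (5.882188320159912, 9.8348388671875), 88.2958984375) [[ 0.5549 -0.0048  0.008 ]]
```

View pics/c3.png

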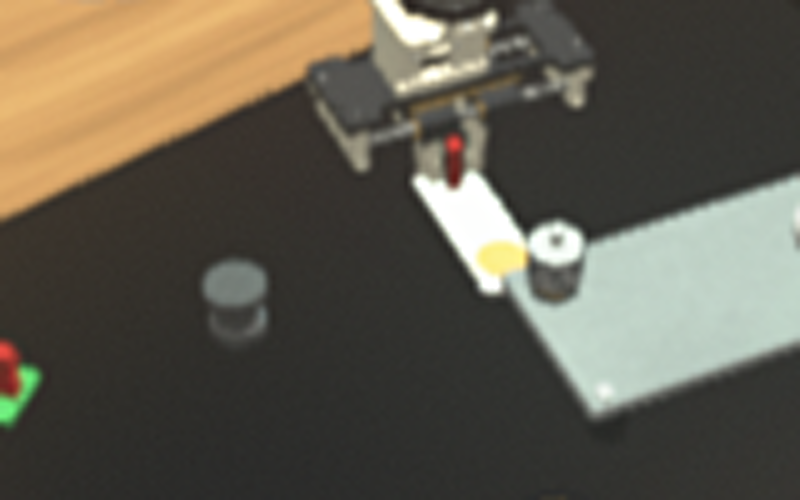

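The shoe is lined up with the stand (tab at (455,160), disc at (500,258) in the crop) and its tip is at the plate edge. I'll lower it to the bench and slide it in.

Emit:
step_arm(plan=[[0,0,0.008,0,0],[0,0,0.016,0,0],[0,0,0.016,0,0],[0,0,0.016,0,0]])

```text
time_s: 6.77
tcp_pos: [0.4716, 0.013, 0.016]
eef_rot: [180.0, 0.0, 166.5]
contact_force: [-1.7, 0.3, 5.4]
gripper_width: 0.0114
gripper_force: 45.0
```

Emit:
step_arm(plan=[[-0.03,0,0,0,0],[-0.07,0,0,0,0],[-0.11,0,0,0,0],[-0.15,0,0,0,0],[-0.19,0,0,0,0],[-0.23,0,0,0,0],[-0.26,0,0,0,0],[-0.29,0,0,0,0],[-0.31,0,0,0,0],[-0.318,0,0,0,0],[-0.318,0,0,0,0],[-0.318,0,0,0,0]])

```text
time_s: 7.77
tcp_pos: [0.5489, -0.006, 0.0161]
eef_rot: [-180.0, 0.0, 166.5]
contact_force: [-0.9, -1.3, 5.4]
gripper_width: 0.0118
gripper_force: 45.0
```

```bash
python3 - <<'E'
from h import *
np.set_printoptions(precision=4,suppress=True)
s=r.get_state(); 
print(s["time_s"],s["tcp_pos"],s["eef_rot"],s["contact_force"],s["moment"],s["gripper_width"],s["joints"])
E
```

```text
7.7667 [ 0.5489 -0.006   0.0161] [-179.993     0.031   166.4518] [-0.9414 -1.3321  5.4072] [-0.5266  0.4135  0.0014] 0.0118302677929012 [  19.844    21.9825  -29.479     0.0367  -38.5165 -123.4209]
```

Emit:
step_arm(plan=[[0,0,0,0,40],[0,0,0,0,40],[0,0,0,0,40],[0,0,0,0,40],[0,0,0,0,40],[0,0,-0.05,0,40],[0,0,-0.2,0,40],[0,0,-0.35,0,60],[0,0,-0.5,0,87],[0,0,-0.6,0,87],[0,0,-0.6,0,87]])

```text
time_s: 8.68
tcp_pos: [0.5517, -0.0052, 0.1718]
eef_rot: [179.8, 0.5, 166.5]
contact_force: [0.9, -0.2, 0.5]
gripper_width: 0.0611
gripper_force: 0.0
```

```bash
python3 - <<'E'
from h import *
np.set_printoptions(precision=4,suppress=True)
s=r.get_state(); im=eyes.capture("wrist")[:,:,::-1]; cv2.imwrite("pics/w4.png",im)
print(s["time_s"],s["tcp_pos"],s["eef_rot"],s["contact_force"],s["gripper_width"],s["joints"])
hsv=cv2.cvtColor(np.ascontiguousarray(im),cv2.COLOR_BGR2HSV)
m=cv2.inRange(hsv,(0,120,80),(8,255,255))
for c in cv2.findContours(m,cv2.RETR_EXTERNAL,cv2.CHAIN_APPROX_NONE)[0]:
    if cv2.contourArea(c)>100: b=cv2.minAreaRect(c); print(b, cast("wrist",[b[0]],.05,s))
E
```

```text
8.6833 [ 0.5517 -0.0052  0.1718] [179.7766   0.5072 166.4971] [ 0.8966 -0.2351  0.4692] 0.06112844706143551 [  19.8641   11.1548  -19.9498    0.1086  -58.3489 -123.4225]
((319.0, 187.5), (31.0, 10.0), 90.0) [[ 0.5449 -0.0032  0.05  ]]
```

View pics/w4.png

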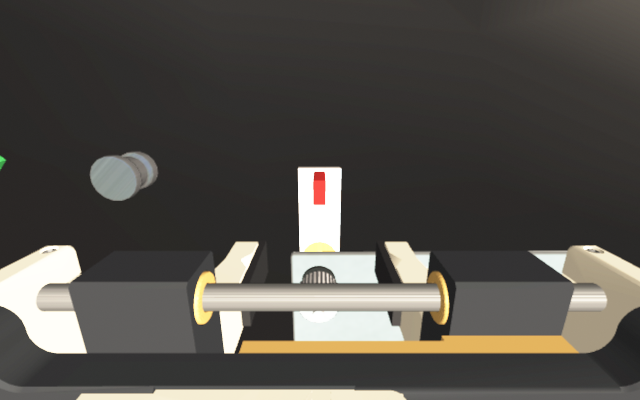

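Released: the tab at (319,188) and bar line up with the nut at (318,290), and the disc just shows at the plate edge. Next I go above the nut, winding the wrist back 240° to leave room for clockwise turning.

Emit:
step_arm(plan=[[-0.08,0,0,-0.11,87],[-0.18,0,0,-0.22,87],[-0.28,0,0,-0.34,87],[-0.34,0,0,-0.46,87],[-0.36,0,0,-0.58,87],[-0.36,0,0,-0.7,87],[-0.36,0,0,-0.81,87],[-0.36,0,0,-0.92,87],[-0.36,0,0,-1,87]])

```text
time_s: 9.48
tcp_pos: [0.6354, -0.027, 0.1639]
eef_rot: [179.9, -0.1, -133.2]
contact_force: [-0.3, -0.3, 0.6]
gripper_width: 0.0873
gripper_force: 0.0
```

Emit:
step_arm(plan=[[0,0,0,-0.11,87],[0,0,0,-0.23,87],[0,0,0,-0.34,87],[0,0,0,-0.46,87],[0,0,0,-0.58,87],[0,0,0,-0.7,87],[0,0,0,-0.81,87],[0,0,0,-0.92,87],[0,0,0,-1,87]])

```text
time_s: 10.23
tcp_pos: [0.6354, -0.0269, 0.1641]
eef_rot: [179.9, 0.0, -73.2]
contact_force: [-0.1, 0.2, -0.5]
gripper_width: 0.0873
gripper_force: 0.0
```

Emit:
step_arm(plan=[[0,0,0,-0.11,87],[0,0,0,-0.23,87],[0,0,0,-0.34,87],[0,0,0,-0.46,87],[0,0,0,-0.58,87],[0,0,0,-0.7,87],[0,0,0,-0.81,87],[0,0,0,-0.92,87],[0,0,0,-1,87]])

```text
time_s: 10.98
tcp_pos: [0.6354, -0.0269, 0.1641]
eef_rot: [180.0, 0.1, -13.2]
contact_force: [0.4, 1.0, 0.4]
gripper_width: 0.0868
gripper_force: 0.0
```

Emit:
step_arm(plan=[[0,0,0,-0.11,87],[0,0,0,-0.23,87],[0,0,0,-0.34,87],[0,0,0,-0.46,87],[0,0,0,-0.58,87],[0,0,0,-0.7,87],[0,0,0,-0.81,87],[0,0,0,-0.92,87],[0,0,0,-1,87],[0,0,0,-1,87]])

```text
time_s: 11.82
tcp_pos: [0.6354, -0.0269, 0.1642]
eef_rot: [-179.9, 0.1, 46.6]
contact_force: [0.6, -1.3, -1.4]
gripper_width: 0.0868
gripper_force: 0.0
```

```bash
python3 - <<'E'
from h import *
np.set_printoptions(precision=4,suppress=True)
s=r.get_state(); im=eyes.capture("wrist")[:,:,::-1]; cv2.imwrite("pics/w5.png",im)
print(s["time_s"],s["tcp_pos"],s["eef_rot"],s["contact_force"],s["moment"],s["gripper_width"],s["joints"])
Rw=R.from_euler("xyz",s["eef_rot"],degrees=True).as_matrix()
print(Rw.T@(np.array([.6363,-.027,.069])-s["tcp_pos"])/.25, proj("wrist",[[.6363,-.027,.098]],s))
E
```

```text
11.8167 [ 0.6354 -0.0269  0.1642] [-179.9216    0.0917   46.6467] [ 0.5998 -1.2538 -1.4274] [-0.164   0.1143 -0.0499] 0.08681685067348495 [ 15.1166  19.5222  -9.3069  -0.0216 -61.2901 121.5404]
[0.0029 0.0035 0.3807] [[323.2492 216.9517]]
```

View pics/w5.png

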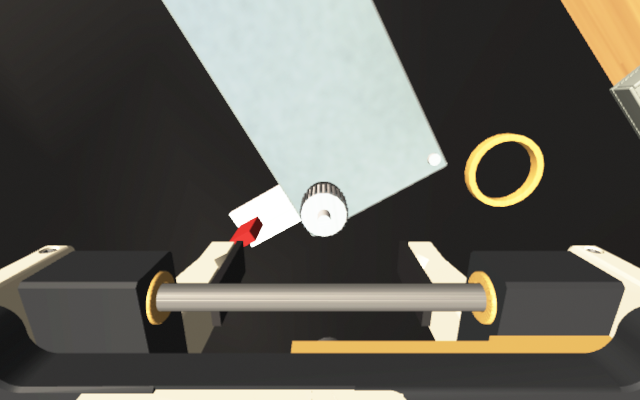

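The nut top is at (324,215), within 2 pixels of the prediction, and no rod is in the fingers' way. I'll go down and grip.

Emit:
step_arm(plan=[[0.003,0.003,0.06,0,87],[0.003,0.003,0.16,0,87],[0.003,0.003,0.26,0,87],[0.003,0.003,0.33,0,87],[0.003,0.003,0.37,0,87],[0.003,0.003,0.38,0,87],[0.003,0.003,0.38,0,87],[0.003,0.003,0.38,0,87]])

```text
time_s: 12.53
tcp_pos: [0.6378, -0.0268, 0.0714]
eef_rot: [180.0, -0.0, 46.4]
contact_force: [0.0, 0.3, -0.4]
gripper_width: 0.087
gripper_force: 0.0
```

Emit:
step_arm(plan=[[0,0,0,0,0],[0,0,0,0,0],[0,0,0,0,0],[0,0,0,0,0],[0,0,0,0,0],[0,0,0,0,0],[0,0,0,0,0],[0,0,0,0,0],[0,0,0,0,0]], newtons=25)

```text
time_s: 13.28
tcp_pos: [0.6376, -0.0272, 0.0708]
eef_rot: [179.9, -0.0, 46.4]
contact_force: [0.7, -3.2, -0.6]
gripper_width: 0.0353
gripper_force: 25.0
```

```bash
cat > f.py <<'E'
from h import *
np.set_printoptions(precision=4,suppress=True)
F=[];M=[]
for i in range(4):
    s=r.get_state(); F.append(s["contact_force"]); M.append(s["moment"]); eyes.capture("scene")
print(s["time_s"],s["tcp_pos"],s["eef_rot"],"F",np.mean(F,0),"M",np.mean(M,0),s["gripper_width"],s["gripper_force"],"j6",s["joints"][5])
E
python3 f.py
```

```text
13.4333 [ 0.6375 -0.0272  0.0707] [179.9608  -0.0113  46.4346] F [ 2.003  -3.0356 -0.3544] M [-1.0954 -0.5285  0.0184] 0.03530441543634628 24.994051158428192 j6 121.34650089154623
```

Gripped on 35–36 mm with the vertical force near zero. Now I turn clockwise, first by 60°.

Emit:
step_arm(plan=[[0,0,0,0.08,0],[0,0,0,0.18,0],[0,0,0,0.28,0],[0,0,0,0.38,0],[0,0,0,0.48,0],[0,0,0,0.58,0],[0,0,0,0.68,0],[0,0,0,0.78,0],[0,0,0,0.88,0],[0,0,0,0.96,0],[0,0,0,1,0],[0,0,0,1,0]])

```text
time_s: 14.48
tcp_pos: [0.6377, -0.0277, 0.0708]
eef_rot: [180.0, -0.1, -13.7]
contact_force: [3.6, -5.0, -1.8]
gripper_width: 0.0351
gripper_force: 25.0
```

```bash
python3 f.py
```

```text
14.6333 [ 0.6377 -0.0277  0.0708] [179.9695  -0.0641 -13.5742] F [ 3.3817 -5.7616 -1.4405] M [-2.2626 -1.1841 -0.0638] 0.03547440733538979 24.993267953395844 j6 61.34294154416781
```

Emit:
step_arm(plan=[[0,0,0,0.08,0],[0,0,0,0.17,0],[0,0,0,0.25,0],[0,0,0,0.25,0]])

```text
time_s: 15.02
tcp_pos: [0.6377, -0.0278, 0.0708]
eef_rot: [180.0, -0.1, -28.9]
contact_force: [3.2, -7.2, -1.5]
gripper_width: 0.0356
gripper_force: 25.0
```

Emit:
step_arm(plan=[[0,0,0,0.08,0],[0,0,0,0.17,0],[0,0,0,0.25,0],[0,0,0,0.25,0]])

```text
time_s: 15.35
tcp_pos: [0.6376, -0.0279, 0.0707]
eef_rot: [180.0, -0.1, -43.9]
contact_force: [3.5, -7.2, -1.6]
gripper_width: 0.0358
gripper_force: 25.0
```

Emit:
step_arm(plan=[[0,0,0,0.08,0],[0,0,0,0.17,0],[0,0,0,0.25,0],[0,0,0,0.25,0]])

```text
time_s: 15.68
tcp_pos: [0.6375, -0.028, 0.0707]
eef_rot: [180.0, -0.1, -58.9]
contact_force: [3.0, -7.9, -1.6]
gripper_width: 0.0355
gripper_force: 25.0
```

```bash
python3 f.py
```

```text
15.8333 [ 0.6375 -0.028   0.0708] [179.9976  -0.0714 -58.5848] F [ 2.5983 -7.5207 -1.2852] M [-2.6923 -1.1122 -0.0685] 0.03581948040998178 24.994342625141144 j6 16.33996347756082
```

Emit:
step_arm(plan=[[0,0,0,0.08,0],[0,0,0,0.17,0],[0,0,0,0.25,0],[0,0,0,0.25,0]])

```text
time_s: 16.22
tcp_pos: [0.6374, -0.0281, 0.0707]
eef_rot: [180.0, -0.1, -73.9]
contact_force: [3.5, -8.0, -0.7]
gripper_width: 0.0358
gripper_force: 25.0
```

```bash
python3 f.py
```

```text
16.3667 [ 0.6374 -0.0281  0.0707] [-179.9994   -0.07    -73.5852] F [ 2.9971 -7.7526 -0.5865] M [-2.8175 -1.0702 -0.0567] 0.03553443606462314 24.995850026607513 j6 1.340148533800911
```

Emit:
step_arm(plan=[[0,0,0,0.08,0],[0,0,0,0.16,0],[0,0,0,0.16,0],[0,0,0,0.16,0]])

```text
time_s: 16.75
tcp_pos: [0.6373, -0.0281, 0.0707]
eef_rot: [-180.0, -0.1, -83.2]
contact_force: [2.0, -8.0, -0.3]
gripper_width: 0.0356
gripper_force: 25.0
```

```bash
python3 f.py
```

```text
16.9 [ 0.6373 -0.0281  0.0707] [-179.9982   -0.0739  -83.1796] F [ 2.3111 -7.8851 -0.3017] M [-2.8272 -1.0289 -0.0903] 0.0353761456223835 24.996996223926544 j6 -8.2571375645547
```

Emit:
step_arm(plan=[[0,0,0,0.08,0],[0,0,0,0.16,0],[0,0,0,0.16,0],[0,0,0,0.16,0]])

```text
time_s: 17.28
tcp_pos: [0.6373, -0.0281, 0.0707]
eef_rot: [-180.0, -0.1, -92.8]
contact_force: [2.3, -7.6, -0.7]
gripper_width: 0.0351
gripper_force: 25.0
```

Emit:
step_arm(plan=[[0,0,0,0.08,0],[0,0,0,0.16,0],[0,0,0,0.16,0],[0,0,0,0.16,0]])

```text
time_s: 17.62
tcp_pos: [0.6372, -0.0282, 0.0707]
eef_rot: [-180.0, -0.1, -102.4]
contact_force: [0.4, -7.2, -0.9]
gripper_width: 0.0358
gripper_force: 25.0
```

```bash
python3 f.py
```

```text
17.7667 [ 0.6372 -0.0282  0.0707] [-179.9879   -0.0766 -102.3795] F [ 1.8334 -7.9605 -0.5981] M [-2.9103 -0.8962 -0.0762] 0.03531259799694874 24.99994844198227 j6 -27.45716834769439
```

Emit:
step_arm(plan=[[0,0,0,0.08,0],[0,0,0,0.16,0],[0,0,0,0.16,0],[0,0,0,0.16,0]])

```text
time_s: 18.15
tcp_pos: [0.6371, -0.0282, 0.0707]
eef_rot: [-180.0, -0.1, -112.0]
contact_force: [1.2, -7.8, -0.4]
gripper_width: 0.0356
gripper_force: 25.0
```

Emit:
step_arm(plan=[[0,0,0,0.08,0],[0,0,0,0.16,0],[0,0,0,0.16,0],[0,0,0,0.16,0]])

```text
time_s: 18.48
tcp_pos: [0.6369, -0.0282, 0.0706]
eef_rot: [-180.0, -0.1, -121.6]
contact_force: [1.5, -6.6, 0.4]
gripper_width: 0.0354
gripper_force: 25.0
```

```bash
python3 f.py
```

```text
18.6333 [ 0.6369 -0.0282  0.0706] [-179.9805   -0.0835 -121.5788] F [ 1.6141 -7.3488  0.0511] M [-2.928  -0.7396 -0.0861] 0.03562670302959311 25.00024974346161 j6 -46.65649854913158
```

Emit:
step_arm(plan=[[0,0,0,0.08,0],[0,0,0,0.16,0],[0,0,0,0.16,0],[0,0,0,0.16,0]])

```text
time_s: 19.02
tcp_pos: [0.6369, -0.0281, 0.0706]
eef_rot: [-180.0, -0.1, -131.2]
contact_force: [1.3, -7.6, -0.4]
gripper_width: 0.0353
gripper_force: 25.0
```

```bash
python3 f.py
```

```text
19.1667 [ 0.6368 -0.0281  0.0706] [-179.9751   -0.0845 -131.1802] F [ 0.9719 -7.318   0.3543] M [-2.8706 -0.6587 -0.0694] 0.03549706127216846 25.000230967998505 j6 -56.25823678432554
```

Emit:
step_arm(plan=[[0,0,0,0.08,0],[0,0,0,0.16,0],[0,0,0,0.16,0],[0,0,0,0.16,0]])

```text
time_s: 19.55
tcp_pos: [0.6368, -0.0281, 0.0708]
eef_rot: [-180.0, -0.1, -140.8]
contact_force: [0.8, -6.4, 1.6]
gripper_width: 0.0356
gripper_force: 25.0
```

```bash
python3 f.py
```

```text
19.7 [ 0.6368 -0.0281  0.0708] [-179.9644   -0.0828 -140.7747] F [ 0.704  -6.7875  1.322 ] M [-2.7901 -0.3682 -0.0799] 0.03578069026925251 25.000450015068054 j6 -65.85750411121892
```

Emit:
step_arm(plan=[[0,0,0,0.08,0],[0,0,0,0.16,0],[0,0,0,0.16,0],[0,0,0,0.16,0]])

```text
time_s: 20.08
tcp_pos: [0.6367, -0.0281, 0.0709]
eef_rot: [-180.0, -0.1, -150.4]
contact_force: [1.0, -7.3, 2.2]
gripper_width: 0.0353
gripper_force: 25.0
```

```bash
python3 f.py
```

```text
20.2333 [ 0.6367 -0.0281  0.0709] [-179.9526   -0.0801 -150.3706] F [-0.095  -6.6875  2.3567] M [-2.6134 -0.0822 -0.0568] 0.035448112404868684 25.00062346458435 j6 -75.45801309950566
```

The load has built up steadily since about 178° of turn, which gives roughly 4 N once let go. Another 5° makes it about half a kilo.

Emit:
step_arm(plan=[[0,0,0,0.05,0],[0,0,0,0.09,0],[0,0,0,0.09,0],[0,0,0,0.09,0]])

```text
time_s: 20.62
tcp_pos: [0.6367, -0.028, 0.071]
eef_rot: [-179.9, -0.1, -155.8]
contact_force: [-0.7, -5.8, 3.5]
gripper_width: 0.0355
gripper_force: 25.0
```

```bash
python3 f.py
```

```text
20.7667 [ 0.6367 -0.028   0.071 ] [-179.9477   -0.075  -155.7668] F [-0.9784 -5.7433  3.1609] M [-2.5494  0.0653 -0.0664] 0.035226850266344915 25.00056266784668 j6 -80.85636106246665
```

Emit:
step_arm(plan=[[0,0,0,0,85],[0,0,0,0,85],[0,0,0,0,85],[0,0,0,0,85],[0,0,0,0,85],[0,0,0,0,85],[0,0,-0.04,0,85],[0,0,-0.14,0,85],[0,0,-0.26,0,85],[0,0,-0.4,0,85],[0,0,-0.5,0,85],[0,0,-0.5,0,85]])

```text
time_s: 21.82
tcp_pos: [0.6403, -0.0268, 0.2032]
eef_rot: [-179.8, 0.6, -155.7]
contact_force: [0.9, 0.5, 0.5]
gripper_width: 0.0844
gripper_force: 0.0
```

```bash
python3 f.py; python3 - <<'E'
from h import *
s=r.get_state(); im=eyes.capture("wrist")[:,:,::-1]; cv2.imwrite("pics/w6.png",im)
hsv=cv2.cvtColor(np.ascontiguousarray(im),cv2.COLOR_BGR2HSV)
# expected shoe bar end corners / tab top
a=np.radians(-13.5);u=np.array([np.cos(a),np.sin(a)]);v=np.array([-u[1],u[0]]);o=np.array([.6363,-.027])
P=[np.r_[o-.105*u+k*.023*v,.008] for k in(-1,1)]+[np.r_[o-.09*u,.05]]
print(proj("wrist",P,s))
E
```

```text
21.9667 [ 0.6369 -0.0267  0.1962] [ 179.9881    0.0584 -155.7707] F [ 0.0011  0.1367 -0.366 ] M [0.0344 0.0043 0.0132] 0.08460349563334878 0.0 j6 -80.85293883878738
[[363.35051178  88.18159588]
 [396.118029   116.05418828]
 [377.62894291 115.20338577]]
```

View pics/w6.png

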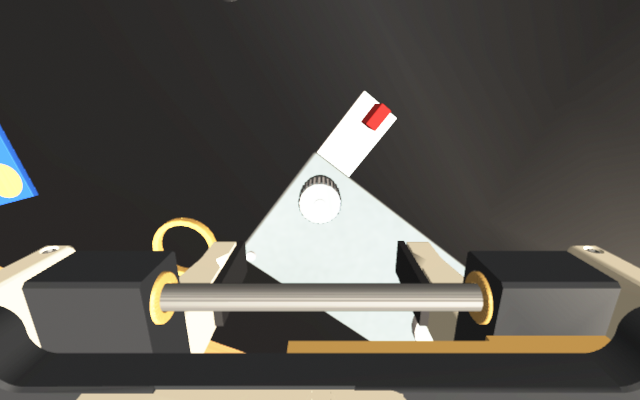

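The bar-end corners at (364,91) and (397,118) are within 3 pixels of where they should be. The shoe is square under the foot and the gripper is clear, so I'll hand in.

```bash
python3 -c "
from plant import workorder; print(workorder.close_job())"
```

```text
the job is handed in; nothing more can be done
None
```

The job is handed in at about 22 s: the shoe lies flat under the foot, the foot is screwed down to an estimated 5 N (about half a kilo, worked out from the turn past contact), and the gripper is clear; no verdict came back.

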